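# Butt a loose wall tile into the set-out row

## Robot

A 7-joint arm with a two-finger parallel gripper is mounted at the origin on the work surface. World frame = base frame: x ahead of the robot, y to its left, z up, the work surface at z = 0. Lengths are in m, angles in rad, forces in N, time in s.
With the tool pointing down it reaches from about 0.4 to 0.85 m from the base axis. Payload 4.5 kg.
Tool frame: the origin (TCP) lies between the finger pads; the fingertips stand r.tip_reach ahead of it and the grasp point (between the pads) lies 3 mm ahead of it (r.tip_reach is the distance from the TCP to the fingertips, in m); z points along the fingers, y is the line along which they close (so a half turn about z gives the same grasp; the last joint's range is limited). The gripper opens to 88 mm and grips with 3 to 60 N. Pads are 18 mm wide; open, the fingers measure 123 mm over their backs; the gripper's body (75 mm by 187 mm) begins 45 mm behind the grasp point.
Start: joints at [1.331, 0.689, -0.195, 1.565, 0.157, 0.902, -0.215], TCP at [0.169, -0.602, 0.261] pointing down, gripper open.
Joint ranges: [-3.01, 3.01], [-0.46, 2.08], [-1.47, 1.51], [0.13, 2.56], [-1, 4.14], [0.04, 2.09], [-2.66, 2.66]. Speed limits (rad/s): [2.57, 2.57, 3.14, 3.14, 3.14, 3.14, 3.14].

## Interface

Orientations are given as a unit quaternion [x, y, z, w].
In Python, from plant import r gives the robot as it stands.
- The arm moves only by the tool step_arm, never from a script. Its argument "motion" is a list of rows, each an object with "dp": the shift along the tool's x, y, z in mm, a list of three; "twist": the turn, a rotation vector about the tool's x, y, z in rad, a list of three; "hand": the opening, from -1 (shut) to 1 (fully open). In form: [{"dp": [dx, dy, dz], "twist": [rx, ry, rz], "hand": hand}, ...]. A call has 1 to 5 rows; each row is the pose to reach, as a shift and turn from the pose commanded when the call began, along the tool's axes at that moment; what a row does not reach only later rows make up. A row lasts 1/8 s, in which the tool goes at most 62.5 mm and 10.7 degrees, less where a joint would pass 70% of its speed; a pose out of reach is approached as far as the arm can. A call with a gripper value outside its range is refused whole. The fingers move at their own pace and stop on an object; "force" is the grip in N (left out, the last holds). Time passes only in rows, so rows that repeat a pose let the fingers close. It gives the time, the measured TCP pose, the force, the opening and the grip force at its end, in the units of the state.
- r.get_state(): the state, without advancing time (a new reading comes with each control period).
- r.snapshot(name): name is "scene" or "side" or "wrist"; returns a dict with "pixels" (480x640x3 uint8, red, green, blue), "depth" (480x640 float32, m along the optical axis (not along the pixel's ray), 0 where there is no reading), "fx", "fy", "cx", "cy" (pixels), "xyz" and "orientation" of the camera in the world; the wrist camera has in their place "mount" (4x4, takes a point from camera to tool coordinates, whose origin is the TCP and whose axes are the flange's). Camera axes: x right, y down, z forward; pixel columns grow to the right and rows downward; lengths in m; the calibration is good to about 2 mm. A picture is of the moment at which its call begins: read the wrist's pose just before it.
- r.finish_job(): hands the job in; it is judged then, once.
Trained networks look in the newest picture that a camera, given by its name, has taken for a name from the list of things; names that differ only in an ending like _2 or _b are one class to them, and where a whole thing is asked for, a point or a joint stands for the part that bears it (a point fixed in the world has none). Each returns a list of dicts, best first, with "score" (0 to 1); they miss things now and then, are a little off and sometimes report something else, mostly with a low value. They report only what shows in the picture. A call takes as long as a camera call. They do not tell look-alikes from the thing itself.
- r.search_frame(camera, thing): "at" ([x, y, z] in m, in the coordinates of the camera as it stood for that picture, good to about 4 mm: the middle of the surface that is visible of it).
The state is a dict: "clock": time; "q": joint angles; "qd": joint speeds; "joint_torque": joint torques, N m; "tool_pos": TCP position; "eef_rot": TCP orientation; "contact_force": force on the tool from outside, world axes, zero at the start; "moment": the same for the moment, N m; "opening": opening from 0.0 (shut) to 1.0 (fully open); "finger_force": force on a finger pad.
Only numpy, scipy, OpenCV 4.12 (cv2) and the standard library are available. Lean on these libraries where they do the work, as an engineer would, in place of code of your own. Each camera call takes 0.05 s, during which the arm holds its last target. There are 200 camera calls.

## Task

Wall tiles are being set out dry along the wooden batten on the kitchen worktop. With the fingertips, push the loose full-size tile flat along the worktop until a long edge lies flush against the batten and its end butts up to the tile already fixed there. Only slide it, never pick it up or tip it, leave the mug, tub, scraper and tile offcut where they are, and finish clear of everything.

Things in the scene. Friction and masses are not known exactly. Their poses are not given: they have to be found in the camera images.
- tile: The loose tile to be pushed: a glazed lilac rectangular wall tile, 75 x 150 x 12 mm, lying flat; origin at the centre of its underside, x across its width (75 mm), y along its length (150 mm), z up. About 0.3 kg, slides with ordinary friction. Starts nearer the robot than the batten, up to 0.5 rad askew to it.
- set_tile: The fixed tile, of the same size, look and axes as tile (75 x 150 x 12 mm). Stuck down with a long edge against the batten's near face, its y along the batten, near the batten's left or right end (it varies). The loose tile belongs in line with it, on the side of the batten's middle: centres 150 mm apart. (The paper tape strip at the other end is a flat mark; tiles slide over it.)
- batten: Straight wooden batten, 620 mm long, 20 mm wide, 20 mm high, screwed to the worktop, lying across in front of the robot. Origin at worktop level on its near face (the one towards the robot), at mid-length; x points away from the robot at right angles to that face (the batten fills x 0 to 20 mm, tiles lie at x below 0), y along the batten to the left, z up.
- mug: White ceramic mug, 80 mm across, 90 mm high, standing at the left; origin at the centre of its underside. Leave alone.
- tub: White closed tub of adhesive, 100 mm across, 85 mm high, standing at the right; origin at the centre of its underside. Leave alone.
- scraper: Filling knife lying beyond the batten, about 205 mm long: black handle 110 x 24 x 18 mm along its -x, steel blade 70 mm wide along its +x; origin on its underside where handle meets blade. Leave alone.
- offcut: Cut piece of the same tile, 75 x 60 x 12 mm, lying beyond the batten; origin at the centre of its underside. Leave alone.
Things that resemble listed ones, but are neither listed nor needed, are in the scene too. What is shaped like the set_tile but green or turquoise is not meant.

How it is judged:
At the end, for the whole second after the job is handed in: The loose tile lies flat and still, its long edge along the near face of the batten (within 4 mm and 2 degrees) and its end against the fixed tile (gap under about 4.5 mm) (x of tile in the frame of batten between -0.0415 and -0.0335 m and angle between the y axis of tile and the y axis of batten, either way round below 0.035 rad and horizontal distance between tile and set_tile below 0.1545 m and height (world z) of tile below 0.003 m and angle between tile's own z axis and vertical below 0.03 rad and linear speed of tile below 0.01 m/s); the robot touches nothing.
It fails at once if the loose tile is lifted off the worktop (its centre more than 8 mm up) or tipped by more than 7 degrees (height (world z) of tile above 0.008 m or angle between tile's own z axis and vertical above 0.12 rad).
It fails at once if the mug is moved by more than 15 mm (distance of mug from where it was at the start of the episode above 0.015 m).
It fails at once if the adhesive tub is moved by more than 15 mm (distance of tub from where it was at the start of the episode above 0.015 m).
It fails at once if the scraper is moved by more than 15 mm (distance of scraper from where it was at the start of the episode above 0.015 m).
It fails at once if the offcut is moved by more than 15 mm (distance of offcut from where it was at the start of the episode above 0.015 m).
It also fails if it takes over 54 s, if anything falls off the work surface, if the arm or the gripper's body presses on something with over 40 N, if the wrist force passes 120 N, or if a joint passes its speed limit or range.

## Working session

There is one attempt and no reset: what is moved stays moved. The work goes in short steps, Python scripts to look and compute and a tool call to move; the robot and the scene stay as the last step left them, time stands still between calls to the robot, and variables do not carry over. Pictures are saved under pics/ and viewed, at most 10 in all, crops included, and the job is handed in when it is done.

Besides the shell and the picture viewer there is one more tool, called after "Emit:" as name([rows], argument=value, ...), one row to a line, values as JSON. step_arm: Moves the arm, as the interface text tells. Its arguments: {"type":"object","properties":{"motion":{"type":"array"},"force":{"type":"number"}},"required":["motion"]}

```bash
mkdir -p pics; cat > h.py <<'E'
import numpy as np, cv2
from scipy.spatial.transform import Rotation as R
from plant import r
def pose(s):
    return np.array(s['xyz']), R.from_quat(s['orientation']).as_matrix() if np.size(s['orientation'])==4 else np.array(s['orientation'])
def cloud(s):
    v,u=np.mgrid[:480,:640]; d=s['depth']
    p=np.stack([(u-s['cx'])/s['fx']*d,(v-s['cy'])/s['fy']*d,d],-1)
    t,M=pose(s); return p@M.T+t
E
python3 - <<'E'
from h import *
print(r.tip_reach, r.get_state())
for c in ['scene','side']:
    s=r.snapshot(c); cv2.imwrite(f'pics/{c}1.png',s['pixels'][...,::-1]); np.save(f'{c}1.npy',s,allow_pickle=True)
    t,M=pose(s); print(c,t,M[:,2].round(2),s['fx'])
    for n in ['tile','set_tile','batten','mug','tub','scraper','offcut']:
        for d in r.search_frame(c,n)[:4]:
            a=np.array(d['at']); print(n,round(d['score'],2),(M@a+t).round(3),(a[:2]/a[2]*s['fx']+[s['cx'],s['cy']]).round())
E
```

```text
0.022 {'clock': 0.0, 'q': array([ 1.33081217,  0.68998807, -0.19450199,  1.56634272,  0.15731702,
        0.90247583, -0.21508166]), 'qd': array([-0.00076029,  0.00045252,  0.00040932,  0.00047642,  0.00049146,
        0.00015473,  0.00013514]), 'joint_torque': array([ 1.38481823e-04, -5.27563083e+01, -1.26662850e+00, -1.53428489e+01,
       -5.25587762e-02,  6.53573268e-03,  1.84662372e-04]), 'tool_pos': array([ 0.16877304, -0.60117251,  0.25990749]), 'eef_rot': array([ 9.90637402e-01,  1.36516330e-01, -1.97870356e-04, -8.88953470e-04]), 'contact_force': array([ 0.12794545, -0.23370042,  0.80500506]), 'moment': array([-0.03679578,  0.01460709,  0.03749317]), 'finger_force': 0.0, 'opening': 0.9959145188459988}
scene [1.04072214 0.68918424 0.74711412] [-0.43 -0.62 -0.65] 461.06076414345966
tile 0.64 [0.485 0.031 0.012] [352. 241.]
set_tile 0.89 [ 0.447 -0.205  0.016] [312. 188.]
set_tile 0.84 [ 0.723 -0.404  0.01 ] [191. 186.]
set_tile 0.65 [ 0.598 -0.201  0.012] [265. 208.]
batten 0.96 [0.659 0.097 0.018] [306. 283.]
mug 0.98 [0.469 0.395 0.055] [475. 325.]
tub 0.82 [ 0.524 -0.379  0.061] [257. 155.]
tub 0.72 [0.484 0.033 0.012] [352. 241.]
scraper 0.58 [0.717 0.145 0.003] [295. 313.]
offcut 0.61 [ 0.725 -0.11   0.016] [237. 242.]
side [ 0.17414146 -0.68505338  0.85902516] [ 0.34  0.61 -0.71] 484.1591303581002
tile 0.59 [0.466 0.017 0.014] [282. 262.]
tile 0.27 [0.711 0.133 0.008] [345. 201.]
set_tile 0.9 [ 0.436 -0.227  0.011] [322. 347.]
set_tile 0.84 [ 0.591 -0.216  0.013] [383. 311.]
set_tile 0.83 [ 0.712 -0.415  0.016] [492. 357.]
batten 0.72 [0.71  0.136 0.007] [344. 200.]
batten 0.66 [ 0.641 -0.052  0.022] [361. 251.]
mug 0.72 [0.447 0.368 0.06 ] [216. 168.]
mug 0.45 [ 0.491 -0.425  0.084] [408. 398.]
tub 0.6 [ 0.49  -0.424  0.084] [408. 397.]
scraper 0.78 [0.71  0.134 0.007] [344. 201.]
offcut 0.86 [ 0.722 -0.116  0.014] [404. 258.]
```

View pics/scene1.png

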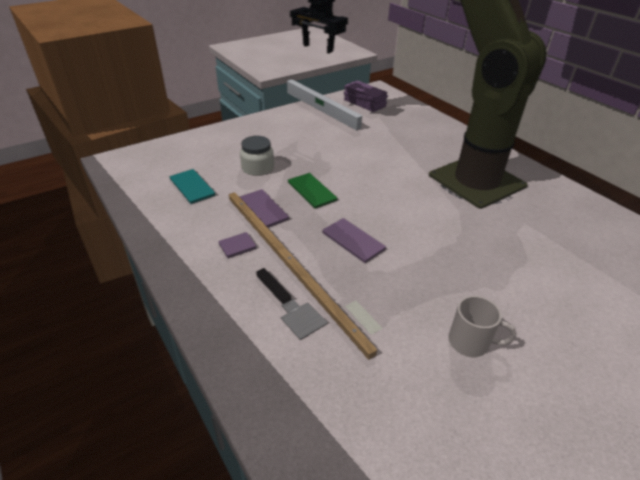

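The picture shows the lilac loose tile at (354,240) and the lilac fixed tile at (265,208) against the batten's far (right) end. Lookalikes are the green tile at (312,190), the turquoise tile at (191,186) and the small lilac offcut at (237,244). Tape is at (363,318), the mug at (475,327) and the tub at (257,155). I choose the lilac pair.

```bash
cat > seg.py <<'E'
from h import *
def rects(s,show=True):
    """lilac blobs on worktop: min-area rectangles in world xy"""
    P=cloud(s); hsv=cv2.cvtColor(s['pixels'],cv2.COLOR_RGB2HSV)
    H,S=hsv[...,0],hsv[...,1]
    ok=(s['depth']>0)&(P[...,0]>.3)&(P[...,0]<.85)&(abs(P[...,1])<.6)&(P[...,2]<.035)
    out={}
    for name,m in dict(lilac=(H>125)&(H<165)&(S>50),wood=(H>5)&(H<25)&(S>75),green=(H>45)&(H<75)&(S>90)).items():
        m=cv2.morphologyEx((m&ok).astype(np.uint8),cv2.MORPH_OPEN,np.ones((3,3)))
        n,L,st,_=cv2.connectedComponentsWithStats(m)
        for i in range(1,n):
            if st[i,4]<150: continue
            cam,M=pose(s); v,u=np.nonzero(L==i)
            z=.020 if name=='wood' else .012   # intersect pixel rays with the top plane
            ray=np.stack([(u-s['cx'])/s['fx'],(v-s['cy'])/s['fy'],np.ones(len(u))],-1)@M.T
            q=(cam+ray*((z-cam[2])/ray[:,2])[:,None])[:,:2]
            c,wh,a=cv2.minAreaRect((q*1000).astype(np.float32))
            if wh[0]<wh[1]: a+=90; 
            a=(a+0)%180   # long-axis direction, deg from world x
            print(name,st[i,4],'px',(u.mean().round(),v.mean().round()),'c',np.round(c,1),'size',np.round(sorted(wh),1),'ang',round(a,2),'zmed',np.median(P[v,u,2]).round(4),'mean',(q.mean(0)*1000).round(1))
E
python3 - <<'E'
from seg import *
for c in ['scene','side']:
    s=np.load(f'{c}1.npy',allow_pickle=True).item(); print(c); rects(s)
    if c=='scene': im=s['pixels'][150:290,200:420]; cv2.imwrite('pics/crop1.png',cv2.resize(im[...,::-1],None,fx=3.5,fy=3.5))
E
```

```text
scene
lilac 752 px (np.float64(264.0), np.float64(207.0)) c [ 599.3 -206.6] size [ 63.2 146.2] ang 90.07 zmed 0.0118 mean [ 599.5 -204.2]
lilac 1024 px (np.float64(353.0), np.float64(239.0)) c [477.9  26.7] size [ 71.4 144.8] ang 98.3 zmed 0.0119 mean [477.8  27.6]
lilac 442 px (np.float64(237.0), np.float64(244.0)) c [ 725.5 -108.8] size [58.3 70.8] ang 173.8 zmed 0.0118 mean [ 726.1 -108.2]
wood 2232 px (np.float64(307.0), np.float64(280.0)) c [652.8  13.4] size [ 27.6 623.2] ang 89.59 zmed 0.0192 mean [653.6  72.7]
green 797 px (np.float64(312.0), np.float64(190.0)) c [ 446.  -206.8] size [ 74.3 150.4] ang 88.57 zmed 0.0117 mean [ 446.5 -204. ]
side
lilac 660 px (np.float64(391.0), np.float64(317.0)) c [ 602.1 -229. ] size [ 43.8 122.2] ang 65.27 zmed 0.0134 mean [ 597.1 -236.8]
wood 1764 px (np.float64(362.0), np.float64(252.0)) c [642.9   4.7] size [ 25.6 621.6] ang 89.71 zmed 0.0211 mean [642.9 -41.2]
green 2263 px (np.float64(321.0), np.float64(343.0)) c [ 439.  -215.1] size [ 72.9 148.6] ang 88.35 zmed 0.0134 mean [ 438.3 -218.7]
```

View pics/crop1.png

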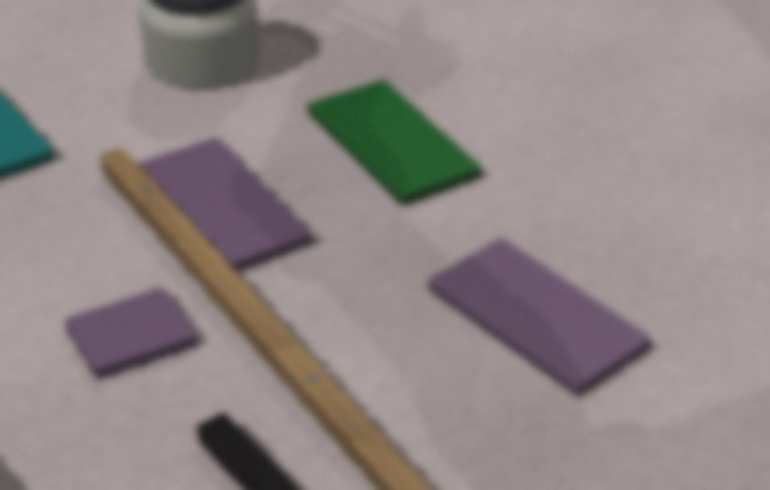

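The crop confirms it: the lilac loose tile is at about (540,315) in the crop, the fixed tile is against the batten at (235,200), and the green tile is a separate one. Plan: push the long edge towards +x with open fingers until it meets the batten, then push the left end towards -y. First I move over for a wrist view.

Emit:
step_arm([
  {"dp": [56,-24,0],"twist": [0,0,0.055],"hand": 1},
  {"dp": [112,-48,0],"twist": [0,0,0.11],"hand": 1},
  {"dp": [168,-72,0],"twist": [0,0,0.165],"hand": 1},
  {"dp": [224,-96,0],"twist": [0,0,0.22],"hand": 1},
  {"dp": [280,-120,0],"twist": [0,0,0.274],"hand": 1},
])

```text
clock: 1.42
tool_pos: [0.4076, -0.4092, 0.2609]
eef_rot: [1.0, -0.001, 0.0, 0.0]
contact_force: [-0.0, -0.9, 0.2]
opening: 1.0
finger_force: 0.0
```

Emit:
step_arm([
  {"dp": [0,-55,-25],"twist": [0,0,0],"hand": 1},
  {"dp": [0,-110,-50],"twist": [0,0,0],"hand": 1},
  {"dp": [0,-170,-75],"twist": [0,0,0],"hand": 1},
  {"dp": [0,-230,-90],"twist": [0,0,0],"hand": 1},
  {"dp": [0,-290,-90],"twist": [0,0,0],"hand": 1},
])

```text
clock: 2.05
tool_pos: [0.4069, -0.1188, 0.3521]
eef_rot: [1.0, -0.0, 0.002, 0.0]
contact_force: [1.8, 0.7, 0.3]
opening: 1.002
finger_force: 0.0
```

Emit:
step_arm([
  {"dp": [10,-20,0],"twist": [0,0,0],"hand": 1},
  {"dp": [20,-40,0],"twist": [0,0,0],"hand": 1},
  {"dp": [20,-40,0],"twist": [0,0,0],"hand": 1},
])

```text
clock: 2.42
tool_pos: [0.4268, -0.0791, 0.3509]
eef_rot: [1.0, 0.002, 0.0, -0.0]
contact_force: [0.1, -0.7, 0.4]
opening: 0.999
finger_force: 0.0
```

```bash
cat >> h.py <<'E'
def wrist():
    st=r.get_state(); s=r.snapshot('wrist'); T=np.eye(4)
    T[:3,:3]=R.from_quat(st['eef_rot']).as_matrix(); T[:3,3]=st['tool_pos']
    W=T@np.array(s['mount']); s['xyz']=W[:3,3]; s['orientation']=W[:3,:3]; return s
E
python3 - <<'E'
from seg import *
s=wrist(); np.save('w1.npy',s,allow_pickle=True); cv2.imwrite('pics/w1.png',s['pixels'][...,::-1])
print(r.get_state()['tool_pos'],s['xyz'],s['orientation'][:,2]); rects(s)
E
```

```text
[ 0.42611949 -0.08046389  0.35074971] [ 0.50560382 -0.08004724  0.47465407] [-3.03397659e-01 -4.57711885e-04 -9.52863921e-01]
lilac 500 px (np.float64(505.0), np.float64(29.0)) c [ 593.3 -267.5] size [20.4 46.6] ang 123.42 zmed 0.0117 mean [ 591.7 -266.2]
lilac 165 px (np.float64(472.0), np.float64(44.0)) c [ 576.8 -234.9] size [13.3 23.3] ang 122.95 zmed 0.0115 mean [ 577.7 -234.6]
lilac 193 px (np.float64(235.0), np.float64(124.0)) c [495.7  14.7] size [17.6 27.4] ang 0.15 zmed 0.0117 mean [498.3  15.8]
lilac 486 px (np.float64(278.0), np.float64(166.0)) c [452.9 -25.8] size [17.4 61. ] ang 103.97 zmed 0.0117 mean [452.5 -29.7]
green 8399 px (np.float64(440.0), np.float64(174.0)) c [ 442.4 -214. ] size [ 73.2 148.4] ang 88.43 zmed 0.0117 mean [ 443.3 -213.8]
```

View pics/w1.png

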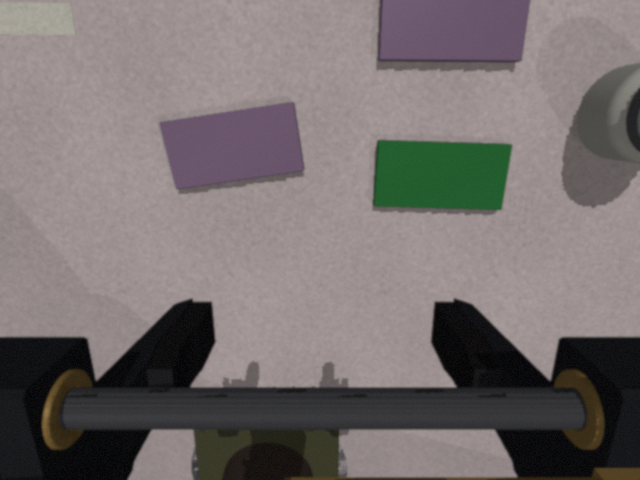

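The wrist view shows the loose tile at (232,146), the fixed tile at the top with its near-left corner at (379,60), and the green lookalike at (442,175). I'll remeasure with a looser colour threshold.

```bash
sed -i 's/(S>50)/(S>cut)/; s/def rects(s,show=True)/def rects(s,cut=50)/' seg.py; python3 - <<'E'
from seg import *
s=np.load('w1.npy',allow_pickle=True).item(); rects(s,34)
h=cv2.cvtColor(s['pixels'],cv2.COLOR_RGB2HSV); print(h[146,232],h[30,440],h[230,300])
cam,M=s['xyz'],s['orientation']
for u,v in [(161,122),(294,102),(304,171),(178,188),(379,60),(521,61)]:
    d=M@np.array([(u-s['cx'])/s['fx'],(v-s['cy'])/s['fy'],1]); print(u,v,(cam+d*(.012-cam[2])/d[2]).round(4)[:2])
E
```

```text
lilac 8841 px (np.float64(452.0), np.float64(30.0)) c [ 589.8 -212.5] size [ 56.2 149.3] ang 90.14 zmed 0.0116 mean [ 590.8 -212.6]
lilac 9076 px (np.float64(233.0), np.float64(145.0)) c [473.7  20.4] size [ 74.2 148.6] ang 98.28 zmed 0.0117 mean [474.7  20. ]
green 8399 px (np.float64(440.0), np.float64(174.0)) c [ 442.4 -214. ] size [ 73.2 148.4] ang 88.43 zmed 0.0117 mean [ 443.3 -213.8]
[149  51 109] [146  53 110] [  0  21 155]
161 122 [0.4998 0.0971]
294 102 [ 0.5208 -0.0488]
304 171 [ 0.4471 -0.0588]
178 188 [0.4273 0.0862]
379 60 [ 0.5625 -0.1386]
521 61 [ 0.5619 -0.2875]
```

Emit:
step_arm([
  {"dp": [-8,-40,40],"twist": [0,0,0],"hand": 1},
  {"dp": [-18,-80,80],"twist": [0,0,0],"hand": 1},
  {"dp": [-20,-96,135],"twist": [0,0,0],"hand": 1},
  {"dp": [-20,-96,190],"twist": [0,0,0],"hand": 1},
  {"dp": [-20,-96,240],"twist": [0,0,0],"hand": 1},
])

```text
clock: 3.1
tool_pos: [0.4065, 0.0143, 0.1093]
eef_rot: [1.0, -0.001, 0.0, 0.0]
contact_force: [1.2, -1.0, 0.4]
opening: 1.003
finger_force: 0.0
```

Emit:
step_arm([
  {"dp": [0,0,25],"twist": [0,0,0],"hand": 1},
  {"dp": [0,0,50],"twist": [0,0,0],"hand": 1},
  {"dp": [0,0,70],"twist": [0,0,0],"hand": 1},
  {"dp": [0,0,80],"twist": [0,0,0],"hand": 1},
  {"dp": [0,0,80],"twist": [0,0,0],"hand": 1},
])

```text
clock: 3.72
tool_pos: [0.4275, 0.0147, 0.0473]
eef_rot: [1.0, -0.002, -0.019, 0.001]
contact_force: [-0.2, -0.1, 0.8]
opening: 1.0
finger_force: 0.0
```

```bash
python3 - <<'E'
from h import *
s=r.get_state(); print(s['q'].round(3),s['tool_pos'],R.from_quat(s['eef_rot']).as_matrix().round(3))
E
```

```text
[-0.109  0.901 -0.049  2.254  0.938  0.043 -2.655] [0.42749879 0.0147393  0.04732656] [[ 0.999 -0.005 -0.038]
 [-0.005 -1.    -0.002]
 [-0.038  0.002 -0.999]]
```

Emit:
step_arm([
  {"dp": [0,0,-30],"twist": [0,-0.05,0],"hand": 1},
  {"dp": [0,0,-60],"twist": [0,-0.1,0],"hand": 1},
  {"dp": [0,0,-70],"twist": [0,-0.16,0],"hand": 1},
  {"dp": [0,0,-70],"twist": [0,-0.22,0],"hand": 1},
  {"dp": [0,0,-70],"twist": [0,-0.22,0],"hand": 1},
])

```text
clock: 4.35
tool_pos: [0.4304, 0.0153, 0.1179]
eef_rot: [0.992, -0.002, -0.128, 0.0]
contact_force: [0.0, 0.2, 0.3]
opening: 1.002
finger_force: 0.0
```

```bash
python3 - <<'E'
from h import *
s=r.get_state(); print(s['q'].round(3),s['tool_pos'],R.from_quat(s['eef_rot']).as_matrix().round(3))
E
```

```text
[ 0.25   0.863 -0.623  2.022  0.616  0.733 -2.36 ] [0.43037118 0.01529486 0.11787897] [[ 0.967 -0.003 -0.254]
 [-0.003 -1.    -0.   ]
 [-0.254  0.001 -0.967]]
```

Emit:
step_arm([
  {"dp": [-17,0,5],"twist": [0,0,0],"hand": 1},
  {"dp": [-10,0,35],"twist": [0,0,0],"hand": 1},
  {"dp": [-1,0,65],"twist": [0,0,0],"hand": 1},
  {"dp": [5,0,88],"twist": [0,0,0],"hand": 1},
  {"dp": [5,0,91],"twist": [0,0,0],"hand": 1},
])

```text
clock: 4.97
tool_pos: [0.4103, 0.0154, 0.0277]
eef_rot: [0.992, 0.0, -0.13, 0.001]
contact_force: [0.0, 0.3, 0.1]
opening: 0.999
finger_force: 0.0
```

```bash
python3 - <<'E'
from h import *
s=r.get_state(); print(s['q'].round(3),s['tool_pos'],s['contact_force'],R.from_quat(s['eef_rot']).as_matrix().round(3))
E
```

```text
[ 0.157  1.005 -0.469  2.093  0.79   0.507 -2.503] [0.41029481 0.01539517 0.02772515] [0.00813959 0.30203479 0.07951025] [[ 0.966  0.001 -0.257]
 [ 0.    -1.    -0.002]
 [-0.257  0.002 -0.966]]
```

Emit:
step_arm([
  {"dp": [12,0,-3.2],"twist": [0,0,0],"hand": 1},
  {"dp": [22,0,-5.8],"twist": [0,0,0],"hand": 1},
  {"dp": [32,0,-8.5],"twist": [0,0,0],"hand": 1},
  {"dp": [42,0,-11.2],"twist": [0,0,0],"hand": 1},
  {"dp": [52,0,-13.8],"twist": [0,0,0],"hand": 1},
])

```text
clock: 5.6
tool_pos: [0.4654, 0.0154, 0.0285]
eef_rot: [0.992, 0.0, -0.129, 0.001]
contact_force: [-4.0, 0.2, 5.0]
opening: 0.999
finger_force: 2.6
```

```bash
python3 - <<'E'
from seg import *
s=r.get_state(); print(s['q'].round(3),R.from_quat(s['eef_rot']).as_matrix().round(3)[:,2])
w=wrist(); rects(w,34); rects(r.snapshot('scene'))
E
```

```text
[ 0.199  1.035 -0.536  1.929  0.718  0.661 -2.39 ] [-0.257 -0.002 -0.967]
lilac 97427 px (np.float64(318.0), np.float64(196.0)) c [509.9  15.6] size [ 76.8 148. ] ang 89.95 zmed 0.0117 mean [516.3  15.7]
lilac 746 px (np.float64(264.0), np.float64(207.0)) c [ 599.2 -205.6] size [ 63.  145.8] ang 90.07 zmed 0.0118 mean [ 598.8 -204.1]
lilac 1144 px (np.float64(340.0), np.float64(244.0)) c [513.5  22.1] size [ 75.4 146.3] ang 89.48 zmed 0.0118 mean [514.6  24.8]
lilac 426 px (np.float64(237.0), np.float64(244.0)) c [ 726.5 -108.6] size [56.6 69.4] ang 174.98 zmed 0.0118 mean [ 726.4 -108.8]
wood 2225 px (np.float64(307.0), np.float64(280.0)) c [652.7  13.5] size [ 27.5 623.5] ang 89.59 zmed 0.0193 mean [653.6  73.8]
green 584 px (np.float64(308.0), np.float64(187.0)) c [ 446.1 -207. ] size [ 74.4 150. ] ang 88.57 zmed 0.0118 mean [ 450.4 -221.5]
```

Emit:
step_arm([
  {"dp": [10,0,-2.6],"twist": [0,0,0],"hand": 1},
  {"dp": [20,0,-5.3],"twist": [0,0,0],"hand": 1},
  {"dp": [30,0,-8],"twist": [0,0,0],"hand": 1},
  {"dp": [40,0,-10.6],"twist": [0,0,0],"hand": 1},
  {"dp": [50,0,-13.3],"twist": [0,0,0],"hand": 1},
])

```text
clock: 6.32
tool_pos: [0.5183, 0.0157, 0.0282]
eef_rot: [0.992, 0.0, -0.128, 0.0]
contact_force: [-0.4, -0.2, -0.4]
opening: 1.003
finger_force: 0.6
```

Emit:
step_arm([
  {"dp": [10,0,-2.6],"twist": [0,0,0],"hand": 1},
  {"dp": [19,0,-5],"twist": [0,0,0],"hand": 1},
  {"dp": [25,0,-6.6],"twist": [0,0,0],"hand": 1},
  {"dp": [29,0,-7.7],"twist": [0,0,0],"hand": 1},
  {"dp": [31,0,-8.2],"twist": [0,0,0],"hand": 1},
])

```text
clock: 6.95
tool_pos: [0.5496, 0.0157, 0.0283]
eef_rot: [0.992, 0.0, -0.129, 0.001]
contact_force: [-0.4, 0.3, -1.3]
opening: 0.998
finger_force: 0.6
```

```bash
python3 - <<'E'
from seg import *
s=r.get_state(); print(s['q'].round(3),R.from_quat(s['eef_rot']).as_matrix().round(3)[:,2])
w=wrist(); rects(w,34); rects(r.snapshot('scene')); cv2.imwrite('pics/w2.png',w['pixels'][...,::-1])
E
```

```text
[ 0.213  1.095 -0.585  1.667  0.648  0.861 -2.249] [-0.255 -0.001 -0.967]
lilac 98085 px (np.float64(318.0), np.float64(195.0)) c [594.3  15.9] size [ 76.8 148.1] ang 89.97 zmed 0.0117 mean [600.8  16. ]
wood 46424 px (np.float64(321.0), np.float64(37.0)) c [647.5  15.1] size [ 16.2 158.9] ang 89.64 zmed 0.0197 mean [647.6  14.9]
lilac 747 px (np.float64(264.0), np.float64(208.0)) c [ 599.7 -205.5] size [ 63.2 148.3] ang 89.32 zmed 0.0117 mean [ 599.3 -203.1]
lilac 422 px (np.float64(237.0), np.float64(244.0)) c [ 725.7 -108.5] size [56.6 69.2] ang 175.14 zmed 0.0118 mean [ 726.  -109.2]
lilac 1251 px (np.float64(312.0), np.float64(256.0)) c [593.6  21.5] size [ 77.3 145.7] ang 90.03 zmed 0.0118 mean [595.8  24.3]
wood 2261 px (np.float64(307.0), np.float64(280.0)) c [652.8  13.5] size [ 27.5 623.5] ang 89.54 zmed 0.0193 mean [653.5  72.6]
```

View pics/w2.png

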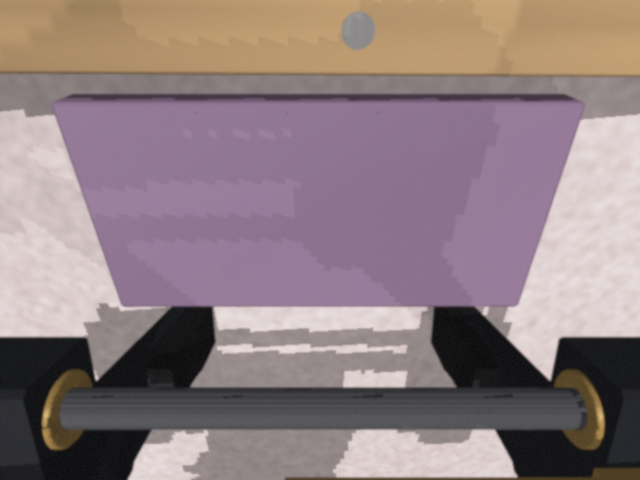

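The tile is parallel to the batten with a gap of about 7 mm (tile top edge at row 97, batten edge at row 73). Next I back off, turn the hand 90° and push the left end towards -y with the fingers half closed.

Emit:
step_arm([
  {"dp": [-20,0,5],"twist": [0,0,0],"hand": 1},
  {"dp": [-30,0,-30],"twist": [0,0,0],"hand": 1},
  {"dp": [-42,0,-75],"twist": [0,0.09,0],"hand": 0.3},
  {"dp": [-42,0,-90],"twist": [0,0.18,0],"hand": -0.32},
  {"dp": [-42,0,-90],"twist": [0,0.258,0],"hand": -0.32},
])

```text
clock: 7.68
tool_pos: [0.5333, 0.0163, 0.128]
eef_rot: [1.0, 0.0, 0.004, -0.0]
contact_force: [-0.0, -0.8, -0.4]
opening: 0.686
finger_force: 0.0
```

Emit:
step_arm([
  {"dp": [10,-20,0],"twist": [0,0,-0.17],"hand": -0.32},
  {"dp": [20,-40,0],"twist": [0,0,-0.34],"hand": -0.32},
  {"dp": [30,-60,0],"twist": [0,0,-0.51],"hand": -0.32},
  {"dp": [40,-80,0],"twist": [0,0,-0.68],"hand": -0.32},
  {"dp": [50,-100,0],"twist": [0,0,-0.85],"hand": -0.32},
])

```text
clock: 8.3
tool_pos: [0.5824, 0.1165, 0.1263]
eef_rot: [0.91, 0.415, 0.001, 0.001]
contact_force: [0.5, 0.4, -0.6]
opening: 0.341
finger_force: 0.0
```

Emit:
step_arm([
  {"dp": [0,0,0],"twist": [0,0,-0.18],"hand": -0.32},
  {"dp": [0,0,0],"twist": [0,0,-0.36],"hand": -0.32},
  {"dp": [0,0,0],"twist": [0,0,-0.54],"hand": -0.32},
  {"dp": [0,0,0],"twist": [0,0,-0.72],"hand": -0.32},
  {"dp": [0,0,0],"twist": [0,0,-0.72],"hand": -0.32},
])

```text
clock: 8.93
tool_pos: [0.5819, 0.1158, 0.126]
eef_rot: [0.708, 0.706, 0.0, 0.0]
contact_force: [-0.4, 0.7, -0.3]
opening: 0.338
finger_force: 0.0
```

```bash
python3 - <<'E'
from seg import *
s=r.get_state(); print(s['q'].round(3),s['tool_pos'],s['opening'],R.from_quat(s['eef_rot']).as_matrix().round(3))
E
```

```text
[ 0.219  1.003 -0.94   1.75   0.997  0.946 -1.154] [0.58193345 0.11579646 0.12597076] 0.338075448248301 [[ 0.002  1.     0.001]
 [ 1.    -0.002 -0.   ]
 [-0.     0.001 -1.   ]]
```

Emit:
step_arm([
  {"dp": [12,11,20],"twist": [0,0,0],"hand": -0.32},
  {"dp": [12,11,50],"twist": [0,0,0],"hand": -0.32},
  {"dp": [12,11,80],"twist": [0,0,0],"hand": -0.32},
  {"dp": [12,11,99],"twist": [0,0,0],"hand": -0.32},
  {"dp": [12,11,99],"twist": [0,0,0],"hand": -0.32},
])

```text
clock: 9.55
tool_pos: [0.5922, 0.1274, 0.026]
eef_rot: [0.708, 0.707, -0.001, 0.0]
contact_force: [0.7, -0.0, -0.2]
opening: 0.343
finger_force: 0.0
```

Emit:
step_arm([
  {"dp": [-12,0,0],"twist": [0,0,0],"hand": -0.32},
  {"dp": [-24,0,0],"twist": [0,0,0],"hand": -0.32},
  {"dp": [-34,0,0],"twist": [0,0,0],"hand": -0.32},
  {"dp": [-44,0,0],"twist": [0,0,0],"hand": -0.32},
  {"dp": [-54,0,0],"twist": [0,0,0],"hand": -0.32},
])

```text
clock: 10.18
tool_pos: [0.593, 0.0736, 0.0274]
eef_rot: [0.707, 0.707, 0.0, 0.0]
contact_force: [0.7, 2.1, 2.1]
opening: 0.342
finger_force: 1.2
```

```bash
python3 - <<'E'
from seg import *
w=wrist(); rects(w,34); rects(r.snapshot('scene')); cv2.imwrite('pics/w3.png',w['pixels'][...,::-1])
E
```

```text
lilac 3908 px (np.float64(323.0), np.float64(365.0)) c [592.8  57.5] size [20.7 38.6] ang 179.92 zmed 0.0115 mean [592.9  57.1]
lilac 7621 px (np.float64(323.0), np.float64(453.0)) c [592.8  13. ] size [25.4 73.6] ang 179.91 zmed 0.0117 mean [592.8  12.9]
wood 25924 px (np.float64(490.0), np.float64(161.0)) c [646.3 128.7] size [ 24.9 108.4] ang 89.65 zmed 0.0194 mean [646.4 135.6]
lilac 743 px (np.float64(264.0), np.float64(207.0)) c [ 598.9 -205.5] size [ 62.5 146.1] ang 90.07 zmed 0.0119 mean [ 598.8 -203.8]
lilac 172 px (np.float64(293.0), np.float64(233.0)) c [595.3 -67.9] size [30.1 69. ] ang 175.4 zmed 0.0119 mean [590.6 -69. ]
lilac 424 px (np.float64(237.0), np.float64(244.0)) c [ 726.1 -108.5] size [56.6 70. ] ang 174.88 zmed 0.0119 mean [ 726.5 -108.9]
wood 2091 px (np.float64(308.0), np.float64(281.0)) c [652.5  13.4] size [ 28.2 623.2] ang 89.6 zmed 0.0193 mean [654.  77.]
green 316 px (np.float64(302.0), np.float64(185.0)) c [ 465.5 -240.7] size [ 54.7 121.1] ang 57.02 zmed 0.0116 mean [ 456.7 -241.4]
```

View pics/w3.png

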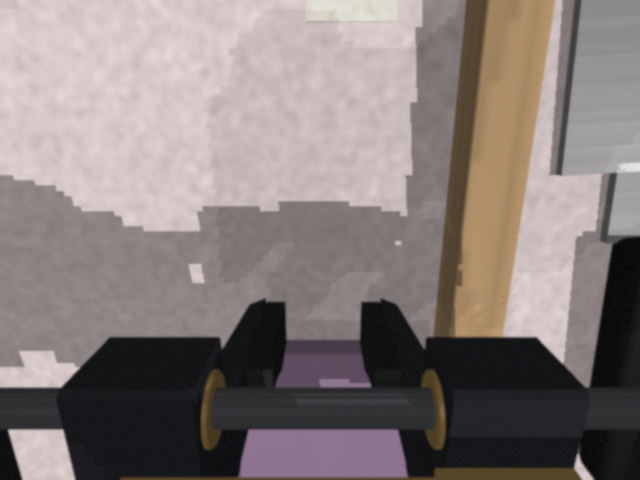

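The tile end is between the fingers and square to them. The batten edge at column ~465 is clear of the hand, so I carry on towards -y and go slowly near the fixed tile.

Emit:
step_arm([
  {"dp": [-12,0,0],"twist": [0,0,0],"hand": -0.32},
  {"dp": [-23,0,0],"twist": [0,0,0],"hand": -0.32},
  {"dp": [-33,0,0],"twist": [0,0,0],"hand": -0.32},
  {"dp": [-42,0,0],"twist": [0,0,0],"hand": -0.32},
  {"dp": [-49,0,0],"twist": [0,0,0],"hand": -0.32},
])

```text
clock: 10.9
tool_pos: [0.5927, 0.0239, 0.027]
eef_rot: [0.707, 0.707, -0.0, 0.0]
contact_force: [0.0, 1.5, 0.4]
opening: 0.337
finger_force: 0.9
```

Emit:
step_arm([
  {"dp": [-2,0,0],"twist": [0,0,0],"hand": -0.32},
  {"dp": [-3,0,0],"twist": [0,0,0],"hand": -0.32},
  {"dp": [-4,0,0],"twist": [0,0,0],"hand": -0.32},
  {"dp": [-5,0,0],"twist": [0,0,0],"hand": -0.32},
])

```text
clock: 11.4
tool_pos: [0.5928, 0.0231, 0.0274]
eef_rot: [0.706, 0.708, 0.002, -0.001]
contact_force: [0.6, 8.1, -1.6]
opening: 0.336
finger_force: 4.1
```

Contact with the fixed tile: the push stalled at y=0.023 with 8 N. I back off, turn back and press the long edge against the batten.

Emit:
step_arm([
  {"dp": [15,0,0],"twist": [0,0,0],"hand": -0.32},
  {"dp": [20,0,-30],"twist": [0,0,0],"hand": -0.32},
  {"dp": [20,0,-80],"twist": [0,0,0],"hand": -0.32},
  {"dp": [0,-20,-100],"twist": [0,0,0.17],"hand": 0.2},
  {"dp": [-20,-40,-100],"twist": [0,0,0.34],"hand": 1},
])

```text
clock: 12.02
tool_pos: [0.5531, -0.0007, 0.1287]
eef_rot: [0.818, 0.575, 0.0, 0.002]
contact_force: [-0.0, -0.0, 0.2]
opening: 0.546
finger_force: 0.0
```

Emit:
step_arm([
  {"dp": [0,0,0],"twist": [0,0,0.18],"hand": 1},
  {"dp": [0,0,0],"twist": [0,0,0.36],"hand": 1},
  {"dp": [0,0,0],"twist": [0,0,0.54],"hand": 1},
  {"dp": [0,0,0],"twist": [0,0,0.72],"hand": 1},
  {"dp": [0,0,0],"twist": [0,0,0.9],"hand": 1},
])

```text
clock: 12.65
tool_pos: [0.5523, -0.0008, 0.127]
eef_rot: [0.987, 0.162, -0.001, 0.002]
contact_force: [-0.5, 0.1, 0.6]
opening: 1.002
finger_force: 0.0
```

Emit:
step_arm([
  {"dp": [0,0,0],"twist": [0,0,0.17],"hand": 1},
  {"dp": [0,0,0],"twist": [0,0,0.331],"hand": 1},
  {"dp": [0,0,0],"twist": [0,0,0.331],"hand": 1},
])

```text
clock: 13.02
tool_pos: [0.5525, -0.0006, 0.1272]
eef_rot: [1.0, 0.001, -0.0, 0.002]
contact_force: [-0.1, -0.9, -0.1]
opening: 0.998
finger_force: 0.0
```

```bash
python3 - <<'E'
from seg import *
s=r.get_state(); print(s['q'].round(3),R.from_quat(s['eef_rot']).as_matrix().round(3))
w=wrist(); rects(w,34); cv2.imwrite('pics/w4.png',w['pixels'][...,::-1])
E
```

```text
[ 0.25   0.85  -0.576  1.883  0.759  0.643 -2.374] [[ 1.     0.002 -0.   ]
 [ 0.002 -1.    -0.003]
 [-0.     0.003 -1.   ]]
lilac 1134 px (np.float64(539.0), np.float64(5.0)) c [ 686.1 -110.4] size [ 6.  61.6] ang 90.08 zmed 0.0106 mean [ 687.  -114.8]
lilac 42365 px (np.float64(470.0), np.float64(177.0)) c [595. -91.] size [ 80.6 208. ] ang 92.67 zmed 0.0117 mean [596.6 -88.6]
wood 25224 px (np.float64(319.0), np.float64(82.0)) c [648.6  -1.1] size [ 19.9 343.6] ang 89.64 zmed 0.0196 mean [ 6.487e+02 -4.000e-01]
green 837 px (np.float64(540.0), np.float64(356.0)) c [ 472.4 -147.7] size [24.3 27.7] ang 0.06 zmed 0.0113 mean [ 476.3 -150.2]
```

View pics/w4.png

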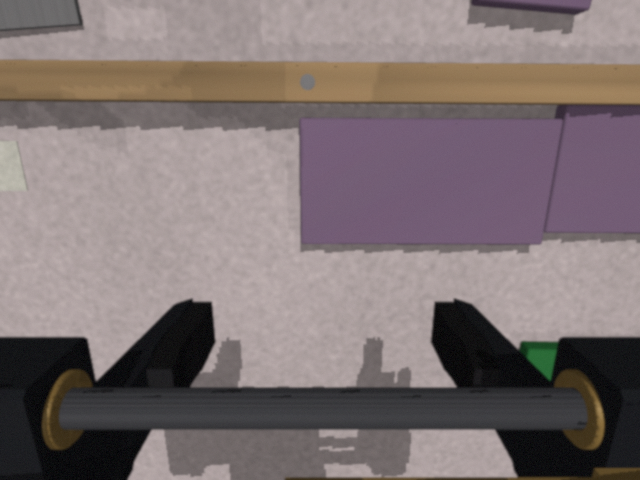

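Both tiles are end to end (joint at column ~555), with a gap of 6–7 mm left to the batten (row 104 to 118).

Emit:
step_arm([
  {"dp": [-20,30,0],"twist": [0,0,0],"hand": 1},
  {"dp": [-20,60,25],"twist": [0,0,0],"hand": 1},
  {"dp": [-20,60,60],"twist": [0,0,0],"hand": 1},
  {"dp": [-20,60,95],"twist": [0,0,0],"hand": 1},
  {"dp": [-20,60,100],"twist": [0,0,0],"hand": 1},
])

```text
clock: 13.7
tool_pos: [0.5313, -0.0604, 0.0254]
eef_rot: [1.0, 0.001, -0.002, 0.001]
contact_force: [0.2, -0.6, 1.9]
opening: 1.003
finger_force: 0.0
```

Emit:
step_arm([
  {"dp": [6,0,0],"twist": [0,0,0],"hand": 1},
  {"dp": [12,0,0],"twist": [0,0,0],"hand": 1},
  {"dp": [16,0,0],"twist": [0,0,0],"hand": 1},
  {"dp": [19,0,0],"twist": [0,0,0],"hand": 1},
  {"dp": [21,0,0],"twist": [0,0,0],"hand": 1},
])

```text
clock: 14.32
tool_pos: [0.5531, -0.0604, 0.0273]
eef_rot: [1.0, -0.0, -0.001, 0.001]
contact_force: [-5.2, -0.1, 3.3]
opening: 0.996
finger_force: 2.7
```

Emit:
step_arm([
  {"dp": [1.5,0,0],"twist": [0,0,0],"hand": 1},
  {"dp": [3,0,0],"twist": [0,0,0],"hand": 1},
  {"dp": [4,0,0],"twist": [0,0,0],"hand": 1},
  {"dp": [5,0,0],"twist": [0,0,0],"hand": 1},
])

```text
clock: 14.82
tool_pos: [0.5535, -0.0605, 0.0267]
eef_rot: [1.0, -0.0, -0.005, 0.001]
contact_force: [-13.6, 2.1, 10.1]
opening: 1.002
finger_force: 6.6
```

Stalled at 13.6 N, so it is flush. I withdraw and look.

Emit:
step_arm([
  {"dp": [-12,0,0],"twist": [0,0,0],"hand": 1},
  {"dp": [-25,0,-10],"twist": [0,0,0],"hand": 1},
  {"dp": [-25,0,-70],"twist": [0,0,0],"hand": 1},
  {"dp": [-25,25,-130],"twist": [0,0,0],"hand": 1},
  {"dp": [-25,50,-170],"twist": [0,0,0],"hand": 1},
])

```text
clock: 15.45
tool_pos: [0.5352, -0.1105, 0.1999]
eef_rot: [1.0, 0.0, 0.002, 0.001]
contact_force: [0.4, -0.3, 0.5]
opening: 1.004
finger_force: 0.0
```

Emit:
step_arm([
  {"dp": [0,0,0],"twist": [0,0,0],"hand": 1},
  {"dp": [0,0,0],"twist": [0,0,0],"hand": 1},
])

```text
clock: 15.7
tool_pos: [0.5337, -0.11, 0.1968]
eef_rot: [1.0, -0.0, 0.0, 0.0]
contact_force: [-0.1, 0.4, -0.1]
opening: 0.997
finger_force: 0.0
```

```bash
python3 - <<'E'
from seg import *
w=wrist(); np.save('w5.npy',w,allow_pickle=True); rects(w,34); cv2.imwrite('pics/w5.png',w['pixels'][...,::-1])
E
```

```text
lilac 255 px (np.float64(347.0), np.float64(2.0)) c [ 685.4 -126.5] size [ 3.6 29.6] ang 89.93 zmed 0.0101 mean [ 685.7 -127.7]
lilac 42019 px (np.float64(359.0), np.float64(131.0)) c [ 600.6 -138.3] size [ 73.9 298.4] ang 89.68 zmed 0.0117 mean [ 602.  -138.2]
wood 18953 px (np.float64(300.0), np.float64(62.0)) c [647.7 -95.9] size [ 20.4 412.8] ang 89.68 zmed 0.0196 mean [647.9 -96. ]
green 9720 px (np.float64(433.0), np.float64(315.0)) c [ 444.5 -214.1] size [ 76.5 148.6] ang 88.44 zmed 0.0117 mean [ 451.7 -204.2]
```

View pics/w5.png

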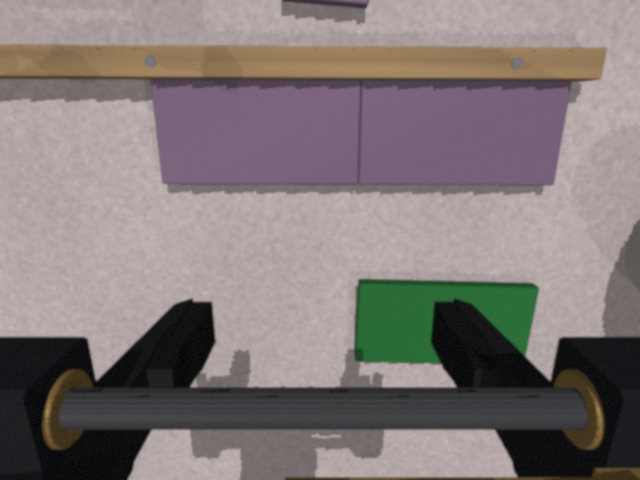

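The picture shows both lilac tiles in one line against the batten, with the joint closed at column 359. Together they measure 73.9 x 298.4 mm at the batten's own angle of 89.68°. The arm is clear, so I hand it in.

```bash
python3 -c "
from plant import r
print(r.finish_job())"
```

```text
the job is handed in; nothing more can be done
None
```

The loose tile lies flush along the batten and butted against the fixed tile, as the last wrist picture shows; it was only slid, the arm finished clear of everything, and the job is handed in (no verdict was returned).

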